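# Build up a column of saggars on the kiln shelf

## Task

Finish the front column of saggars on the kiln shelf so that it matches the finished column behind it: take the two saggars off the sloping drying rack and stack them squarely on the single saggar standing there, the one with the plain lid first and the one with the knobbed lid on top, each with its foot fully seated over the raised panel of the lid below. Set them down gently, do not drop them, and leave the finished column and everything else where it stands.

Things in the scene. Friction and masses are not known exactly. Their poses are not given: they have to be found in the camera images.
- plain_saggar: Closed buff refractory box (saggar), 96 long (x) by 62 wide (y) mm, upright flat sides, about 0.35 kg; origin at the centre of its underside, z up through the lid. Lid like the base saggar's, foot as at point plain_foot. Lies in the left or right lane of the rack (either), x up the slope; its z leans 30 degrees towards the robot. Goes on the base saggar.
- plain_foot (a point): Same point as the plain saggar's origin. The foot of every saggar is a ring 8 mm high and 6 mm thick round a recess 82 x 48 mm, 7 mm deep, that fits over the raised panel of the lid below.
- knob_saggar: Closed buff refractory box (saggar), 96 long (x) by 62 wide (y) mm, upright flat sides, about 0.35 kg; origin at the centre of its underside, z up through the lid. Knobbed lid: flat margin 46 mm up, low dome, knob 25 mm across; total height 66 mm. Foot as the others. Lies in the left or right lane of the rack (either), x up the slope; its z leans 30 degrees towards the robot. Goes on top.
- base_saggar: Closed buff refractory box (saggar), 96 long (x) by 62 wide (y) mm, upright flat sides, about 0.35 kg; origin at the centre of its underside, z up through the lid. Stands alone, loose, on the kiln shelf's end near the robot: the bottom of the column to build. Half a turn in yaw makes no difference when stacking.
- base_panel (a point): Centre of the top of the base saggar's lid, 51.5 mm above its underside. Round a raised panel 5.5 mm high with bevelled sides (79 x 45 mm at its base, 72 x 38 on top) runs a flat margin, 46 mm above the underside. A seated saggar's foot rests on that margin, its origin 46 mm above that of the one below, with 1.5 mm play each way. The plain saggar's lid is the same.
- done_a: Closed buff refractory box (saggar), 96 long (x) by 62 wide (y) mm, upright flat sides, about 0.35 kg; origin at the centre of its underside, z up through the lid. Bottom saggar of the finished column, at the far end of the kiln shelf, 160 mm behind the base saggar; leave it.
- done_b: Closed buff refractory box (saggar), 96 long (x) by 62 wide (y) mm, upright flat sides, about 0.35 kg; origin at the centre of its underside, z up through the lid. Middle saggar of the finished column.
- done_c: Closed buff refractory box (saggar), 96 long (x) by 62 wide (y) mm, upright flat sides, about 0.35 kg; origin at the centre of its underside, z up through the lid. Knobbed lid: flat margin 46 mm up, low dome, knob 25 mm across; total height 66 mm. Top saggar of the finished column; the column is 174 mm high above the table with its knob.
- kiln_shelf: Pale refractory slab 290 x 150 x 16 mm lying on the table, immovable; origin at the centre of its underside, x along its length, away from the robot.
- rack: Fixed wooden drying rack: slatted deck 245 mm wide (y), 165 mm long, rising at 30 degrees along +x from 40 mm above the table to 122 mm, with a 15 mm toe ledge at the low end near the robot and strips 8 x 8 mm up the middle and both sides, parting two lanes centred 58 mm either side of the middle. Origin on the table under the deck.
- tape: Bystander: roll of tape 92 mm across, 48 mm high, lying flat on the robot's side of the rack; leave it.
- rib: Bystander: oval wooden rib 64 x 100 x 8 mm lying in front of the rack; leave it.

How it is judged:
By the outcome, as a careful person would: the job done as asked, in the order asked, and still so for the second after the job is handed in, with the robot touching nothing.
It also fails if it takes over 58 s, if anything falls off the work surface, if the arm or the gripper's body presses on something with over 40 N, if the wrist force passes 120 N, or if a joint passes its speed limit or range.

## Robot

A 7-joint arm with a two-finger parallel gripper is mounted at the origin on a cart in front of the work surface, level with it; the furniture and walls round the work are solid. World frame = base frame: x ahead of the robot, y to its left, z up, the work surface at z = 0. Lengths are in m, angles in rad, forces in N, time in s.
With the tool pointing down it reaches from about 0.35 to 0.9 m from the base axis. Payload 8.1 kg.
Tool frame: the origin (TCP) lies between the finger pads; the fingertips stand 22 mm ahead of it and the grasp point (between the pads) lies 3 mm ahead of it; z points along the fingers, y is the line along which they close (so a half turn about z gives the same grasp; the last joint's range is limited). The gripper opens to 92 mm and grips with 3 to 60 N. Pads are 19 mm wide; open, the fingers measure 130 mm over their backs; the gripper's body (75 mm by 190 mm) begins 47 mm behind the grasp point.
Start: joints at [-1.365, 0.434, 0.025, 1.573, -0.012, 1.134, -0.075], TCP at [0.19, 0.595, 0.249] pointing down, gripper open.
Joint ranges: [-2.62, 2.62], [-0.44, 2.09], [-1.27, 1.32], [0.08, 2.57], [-1.32, 4.46], [0.12, 2], [-2.74, 2.74]. Speed limits (rad/s): [2.22, 2.22, 3.01, 3.01, 3.14, 3.14, 3.14].

## Interface

Orientations are given as a rotation vector (axis times angle).
In Python, from rig import get_obs, capture, sign_off, regions_of, landmark_of gives the robot as it stands.
- The arm moves only by the tool arm_command, never from a script. Its argument "plan" is a list that holds one entry, the list of rows, each a list of 7 numbers: the shift along the tool's x, y, z in units of 40 mm (1.0 is 40 mm), then the turn, a rotation vector about the tool's x, y, z in rad, then the finger opening in mm, from 0 to 91.8. In form: [[[x, y, z, rx, ry, rz, hand], ...]]. A call has 1 to 10 rows; each row shifts and turns the commanded pose from where the row before left it, along the tool's axes as they then stand; what a row does not reach is not made up. A row lasts 1/10 s, in which the tool goes at most 50 mm and 8.59 degrees, less where a joint would pass 70% of its speed; a pose out of reach is approached as far as the arm can. A call is refused whole if a number of a shift passes 1 or a number of a turn 0.15, either way. A call with a gripper value outside its range is refused whole. The fingers move at their own pace and stop on an object; "squeeze" is the grip in N (left out, the last holds). Time passes only in rows, so rows that do not move let the fingers close. It gives the time, the measured TCP pose, the force, the opening and the grip force at its end, in the units of the state.
- get_obs(): the state, without advancing time (a new reading comes with each control period).
- capture(name): name is "side" or "top" or "wrist"; returns a dict with "img" (384x512x3 uint8, red, green, blue), "range_z" (384x512 float32, m along the optical axis (not along the pixel's ray), 0 where there is no reading), "fx", "fy", "cx", "cy" (pixels), "eye" and "orientation" of the camera in the world. Camera axes: x right, y up, looking along -z (the intrinsics and any distortion apply to the point x, -y, -z); pixel columns grow to the right and rows downward; lengths in m; the calibration is good to about 2 mm. A picture is of the moment at which its call begins.
- sign_off(): hands the job in; it is judged then, once.
Trained networks look in the newest picture that a camera, given by its name, has taken for a name from the list of things; names that differ only in an ending like _2 or _b are one class to them, and where a whole thing is asked for, a point or a joint stands for the part that bears it (a point fixed in the world has none). Each returns a list of dicts, best first, with "conf" (0 to 1); they miss things now and then, are a little off and sometimes report something else, mostly with a low value. They report only what shows in the picture. A call takes as long as a camera call.
- regions_of(camera, target): "mask" (384x512 bool, what is visible of it) and "centre" ([column, row] in pixels, amid what is visible of it).
- landmark_of(camera, target): "centre" ([column, row] in pixels: a listed point, or the origin of a listed thing).
The state is a dict: "clock": time; "joints": joint angles; "dq": joint speeds; "effort": joint torques, N m; "tcp_pos": TCP position; "tool_rot": TCP orientation; "wrist_force": force on the tool from outside, world axes, zero at the start; "torque": the same for the moment, N m; "grip_width": finger opening in m; "grasp_force": force on a finger pad.
Only numpy, scipy, OpenCV 4.12 (cv2) and the standard library are available. Lean on these libraries where they do the work, as an engineer would, in place of code of your own. Each camera call takes 0.05 s, during which the arm holds its last target. There are 200 camera calls.

## Working session

There is one attempt and no reset: what is moved stays moved. The work goes in short steps, Python scripts to look and compute and a tool call to move; the robot and the scene stay as the last step left them, time stands still between calls to the robot, and variables do not carry over. Pictures are saved under pics/ and viewed, at most 10 in all, crops included, and the job is handed in when it is done.

Besides the shell and the picture viewer there is one more tool, called after "Emit:" by a JSON object that holds its "api" and its "payload", one argument or row to a line. arm_command: Moves the arm, as the interface text tells. Its arguments: {"type":"object","properties":{"plan":{"type":"array","items":{"type":"array","items":{"type":"array","items":{"type":"number"}}}},"squeeze":{"type":"number"}},"required":["plan"]}

```bash
mkdir -p pics; cat > h.py <<'E'
import numpy as np, cv2
from scipy.spatial.transform import Rotation as R
from rig import *
def rot(o):
    o=np.array(o,float)
    if o.shape==(3,3): return o
    return R.from_rotvec(o).as_matrix() if o.size==3 else R.from_quat(o).as_matrix()
def cloud(c):
    z=c["range_z"]; v,u=np.mgrid[0:384,0:512]
    p=np.stack([(u-c["cx"])/c["fx"]*z,-(v-c["cy"])/c["fy"]*z,-z],-1)
    w=p@rot(c["orientation"]).T+np.array(c["eye"]); w[z<=0]=np.nan
    return w
E
python3 - <<'E'
from h import *
s=get_obs(); print(s)
ims=[]
for n in ("side","top"):
    c=capture(n); ims.append(c["img"]); print(n,{k:c[k] for k in c if k not in("img","range_z")})
    w=cloud(c); np.savez(f"{n}.npz",w=w,img=c["img"])
    for t in ("plain_saggar","knob_saggar","base_saggar","done_c","rack","kiln_shelf","tape","rib"):
        for r in regions_of(n,t)[:3]:
            m=r["mask"]; p=w[m]; p=p[np.isfinite(p[:,0])]
            print(n,t,round(r["conf"],2),np.round(r["centre"]),m.sum(),np.round(np.median(p,0),3),np.round(np.percentile(p,[2,98],axis=0),3).tolist() if len(p) else 0)
    cv2.imwrite(f"pics/{n}.png",cv2.resize(c["img"][:,:,::-1],(800,600)))
E
```

```text
{'clock': 0.0, 'joints': array([-1.36458905,  0.43521274,  0.02498203,  1.57410131, -0.01158298,
        1.1340036 , -0.07510322]), 'dq': array([-1.15339730e-03,  1.18700012e-04, -6.09652406e-04,  7.61071536e-05,
        7.04386615e-05,  1.47642115e-04,  9.76783898e-04]), 'effort': array([ 1.15215862e-03, -6.67842507e+01,  9.85489525e-01, -3.14457893e+01,
       -6.04630122e-02,  4.29915916e-02,  1.34364213e-04]), 'tcp_pos': array([0.18986741, 0.59495698, 0.24794979]), 'tool_rot': array([-4.83250528e-01, -3.10411913e+00,  2.47898495e-03]), 'wrist_force': array([-0.36545607,  0.07249563,  0.05127041]), 'torque': array([ 0.01134432, -0.05986057,  0.06766426]), 'grasp_force': 0.0, 'grip_width': 0.0918608648977156}
side {'fx': 439.35511184288407, 'fy': 439.35511184288407, 'cx': 256.32056862444784, 'cy': 191.50567040798768, 'eye': array([ 0.39497961, -0.61828901,  0.71546755]), 'orientation': array([ 0.93605241, -0.06485647, -0.07170365])}
side plain_saggar 0.95 [259. 190.] 1203 [0.489 0.224 0.099] [[0.441, 0.196, 0.056], [0.538, 0.269, 0.127]]
side knob_saggar 0.88 [234. 168.] 1082 [0.43
[... 1503 characters left out ...]
.008, 0.07]]
top done_c 0.8 [322. 140.] 374 [0.568 0.065 0.09 ] [[0.545, 0.005, 0.058], [0.619, 0.097, 0.124]]
top done_c 0.7 [330. 114.] 1579 [0.593 0.055 0.155] [[0.548, 0.007, 0.106], [0.648, 0.096, 0.174]]
top done_c 0.53 [319. 139.] 228 [0.571 0.068 0.044] [[0.545, 0.007, 0.019], [0.622, 0.099, 0.062]]
top rack 0.77 [216. 160.] 5790 [0.509 0.311 0.092] [[0.386, 0.184, 0.0], [0.6, 0.435, 0.122]]
top kiln_shelf 0.72 [336. 164.] 4139 [0.518 0.016 0.016] [[0.388, -0.104, 0.006], [0.623, 0.128, 0.019]]
top rib 0.86 [269. 216.] 814 [0.393 0.175 0.008] [[0.357, 0.132, 0.004], [0.425, 0.212, 0.011]]
top rib 0.47 [215. 160.] 5597 [0.509 0.311 0.092] [[0.386, 0.184, 0.001], [0.599, 0.434, 0.122]]
```

View pics/top.png

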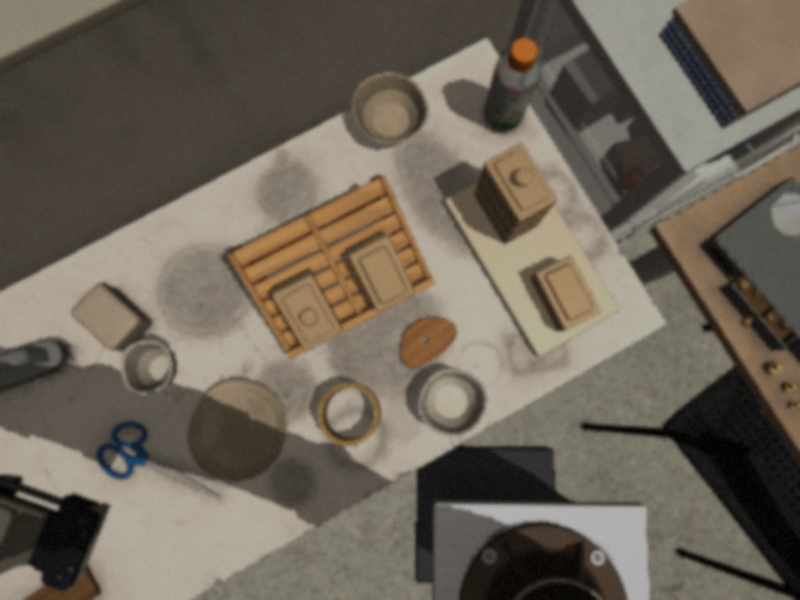

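View pics/side.png

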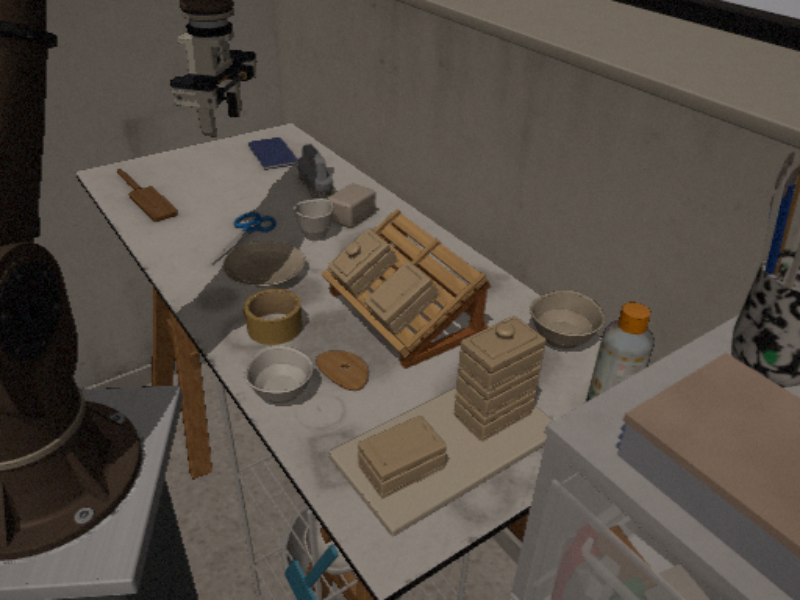

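The top view (800x600) shows the plain saggar in the right lane at (385,272), the knobbed one in the left lane at (305,308) and the base at (567,293). The side view agrees. Next I fit box models to the depth data.

```bash
cat >> h.py <<'E'
from scipy.optimize import least_squares
def sdbox(p,c,h):
    q=abs(p-c)-h; return np.linalg.norm(np.maximum(q,0),axis=1)+np.minimum(q.max(1),0)
def sdsag(p,knob):
    d=sdbox(p,[0,0,.023],[.048,.031,.023])
    if knob:
        r=np.hypot(p[:,0],p[:,1]); q=np.stack([r-.0125,abs(p[:,2]-.056)-.010],1)
        k=np.linalg.norm(np.maximum(q,0),axis=1)+np.minimum(q.max(1),0)
    else: k=sdbox(p,[0,0,.0465],[.03775,.02075,.005])
    return np.minimum(d,k)
def RS(yaw,tilt): # z leans towards -x' by tilt
    return R.from_euler('z',yaw)*R.from_euler('y',-tilt)
def fit(pts,x0,tilt,knob,fixtilt=True):
    def f(x):
        return sdsag(RS(x[3],x[4] if len(x)>4 else tilt).inv().apply(pts-x[:3]),knob)*1000
    x0=list(x0)+([] if fixtilt else [tilt])
    s=least_squares(f,x0,loss='soft_l1',f_scale=1.5,x_scale=[.01,.01,.01,.1]+([] if fixtilt else [.1]))
    return s.x,np.median(abs(f(s.x)))
def rows(p,Rt,n=None,cur=None):
    """rows from measured (or given) pose to target; equal body steps"""
    s=get_obs() if cur is None else cur
    R0=R.from_rotvec(s["tool_rot"]); d=R0.inv()*R.from_matrix(Rt); w=d.as_rotvec()
    q=R0.inv().apply(np.array(p)-s["tcp_pos"])
    n=n or int(np.ceil(max(abs(w).max()/.11,np.linalg.norm(q)/.03,1)))
    M=sum(R.from_rotvec(w*k/n).as_matrix() for k in range(n))
    v=np.linalg.solve(M,q)/.04
    print("n",n,"row",np.round(np.r_[v,w/n],3).tolist(),"tot q mm",np.round(q*1000,1),"w",np.round(w,3))
E
python3 - <<'E'
from h import *
D={n:np.load(n+".npz")["w"] for n in("side","top")}
for n in D: capture(n)
def get(t,near,cams=("side","top")):
    P=[]
    for n in cams:
        for r in regions_of(n,t):
            m=cv2.erode(r["mask"].astype(np.uint8),np.ones((3,3)))>0
            p=D[n][m]; p=p[np.isfinite(p[:,0])]
            if len(p) and np.hypot(*(np.median(p,0)[:2]-near))<.035: P.append(p); break
    return P
for t,near,tilt,kn,g in (("plain_saggar",(.488,.235),np.pi/6,0,(.5,.25,.07,.5)),("knob_saggar",(.43,.335),np.pi/6,1,(.45,.35,.07,.5)),("base_saggar",(.46,-.04),0,0,(.46,-.04,.016,.55)),("done_c",(.593,.045),0,1,(.597,.047,.108,.55))):
    P=get(t,near)
    for nm,pp in [("all",np.vstack(P))]+[(i,p) for i,p in enumerate(P)]:
        x,e=fit(pp,g,tilt,kn); print(t,nm,len(pp),np.round(x,4),"err",round(e,2), end=" | ")
        x,e=fit(pp,g,tilt,kn,False); print(np.round(x,4),round(e,2))
E
```

```text
plain_saggar all 2264 [0.4981 0.2478 0.0647 0.5047] err 0.89 | [0.4982 0.2478 0.0647 0.5048 0.5268] 0.89
plain_saggar 0 1051 [0.5005 0.2488 0.0654 0.5015] err 0.95 | [0.5005 0.2488 0.0655 0.5015 0.5241] 0.95
plain_saggar 1 1213 [0.4974 0.2484 0.0649 0.4977] err 0.76 | [0.4975 0.2485 0.0649 0.4981 0.5253] 0.76
knob_saggar all 2052 [0.4399 0.3503 0.0673 0.5237] err 1.77 | [0.4399 0.3503 0.0673 0.5225 0.5268] 1.77
knob_saggar 0 886 [0.4443 0.3526 0.0695 0.5184] err 1.37 | [0.4442 0.3525 0.0695 0.517  0.5045] 1.37
knob_saggar 1 1166 [0.4411 0.3476 0.0678 0.5831] err 1.64 | [0.4411 0.3476 0.0678 0.5828 0.522 ] 1.64
base_saggar all 2857 [ 0.4652 -0.0347  0.0161  0.4643] err 0.77 | [ 0.4652 -0.0347  0.0161  0.4642 -0.002 ] 0.77
base_saggar 0 1745 [ 0.4654 -0.0349  0.0163  0.4642] err 0.67 | [ 4.654e-01 -3.490e-02  1.630e-02  4.642e-01 -1.000e-04] 0.67
base_saggar 1 1112 [ 0.4635 -0.0347  0.0159  0.4615] err 0.81 | [ 0.4634 -0.0347  0.0159  0.4618 -0.002 ] 0.8
done_c all 648 [0.6024 0.0503 0.0163 0.5294] err 0.71 | [0.5998 0.0488 0.0147 0.5405 0.6517] 1.6
done_c 0 588 [0.6025 0.0501 0.0163 0.5322] err 0.61 | [0.6003 0.0487 0.0143 0.5474 0.6617] 1.77
done_c 1 60 [ 0.574   0.063  -0.0029  0.1449] err 2.81 | [ 0.5738  0.0525 -0.0062  0.1165  0.2264] 2.03
```

Emit:
{"api": "arm_command", "payload": {
  "plan": [
    [[0,0,-0.5,0,0,0.145,91.8],[0,0,-0.5,0,0,0.145,91.8],[0,0,0,0,0,0.145,91.8],[0,0,0,0,0,0.145,91.8],[0,0,0,0,0,0.145,91.8],[0,0,0,0,0,0.145,91.8],[0,0,0,0,0,0.145,91.8],[0,0,0,0,0,0.145,91.8],[0,0,0,0,0,0.145,91.8],[0,0,0,0,0,0.145,91.8]]
  ]
}}

```text
clock: 2.4
tcp_pos: [0.1899, 0.5955, 0.2888]
tool_rot: [-2.426, -1.996, -0.0]
wrist_force: [0.3, 0.5, 0.3]
grip_width: 0.0916
grasp_force: 0.0
```

```bash
cat >> h.py <<'E'
def graspR(yaw,tilt):
    S=RS(yaw,tilt).as_matrix(); return np.c_[S[:,0],-S[:,1],-S[:,2]]
SAG={"plain":(np.array([.498,.248,.065]),.503,np.pi/6),"knob":(np.array([.4405,.350,.0675]),.510,np.pi/6),"base":(np.array([.465,-.035,.016]),.464,0.)}
def tgt(name,up):  # TCP at height up (m) along saggar z
    o,y,t=SAG[name]; S=RS(y,t).as_matrix(); return o+S[:,2]*up, graspR(y,t)
E
python3 - <<'E'
from h import *
s=get_obs(); print(s["joints"].round(3),s["tcp_pos"].round(4),s["tool_rot"])
rows(*tgt("plain",.13)); rows(*tgt("plain",.13),16)
E
```

```text
[-1.583  0.413  0.345  1.536 -0.145  1.218 -1.408] [0.1899 0.5955 0.2888] [-2.42594467e+00 -1.99591619e+00 -4.47525375e-05]
n 16 row [-0.317, 0.665, 0.129, -0.014, 0.031, 0.053] tot q mm [-323.3  319.5  111.1] w [-0.229  0.489  0.853]
n 16 row [-0.317, 0.665, 0.129, -0.014, 0.031, 0.053] tot q mm [-323.3  319.5  111.1] w [-0.229  0.489  0.853]
```

Emit:
{"api": "arm_command", "payload": {
  "plan": [
    [[-0.317,0.665,0.129,-0.014,0.031,0.053,91.8],[-0.317,0.665,0.129,-0.014,0.031,0.053,91.8],[-0.317,0.665,0.129,-0.014,0.031,0.053,91.8],[-0.317,0.665,0.129,-0.014,0.031,0.053,91.8],[-0.317,0.665,0.129,-0.014,0.031,0.053,91.8],[-0.317,0.665,0.129,-0.014,0.031,0.053,91.8],[-0.317,0.665,0.129,-0.014,0.031,0.053,91.8],[-0.317,0.665,0.129,-0.014,0.031,0.053,91.8],[-0.317,0.665,0.129,-0.014,0.031,0.053,91.8]]
  ]
}}

```text
clock: 3.3
tcp_pos: [0.3697, 0.4029, 0.2369]
tool_rot: [-2.727, -1.316, -0.449]
wrist_force: [0.7, 0.7, -0.6]
grip_width: 0.0918
grasp_force: 0.0
```

```bash
python3 - <<'E'
from h import *
s=get_obs(); print(s["joints"].round(3),s["tcp_pos"].round(4),s["tool_rot"])
rows(*tgt("plain",.13))
E
```

```text
[-1.439  0.168  0.54   2.065 -0.045  0.633 -1.558] [0.3697 0.4029 0.2369] [-2.72664055 -1.31641534 -0.44913736]
n 7 row [-0.324, 0.661, 0.122, -0.015, 0.03, 0.054] tot q mm [-115.9  169.    35.9] w [-0.107  0.21   0.378]
```

Emit:
{"api": "arm_command", "payload": {
  "plan": [
    [[-0.324,0.661,0.122,-0.015,0.03,0.054,91.8],[-0.324,0.661,0.122,-0.015,0.03,0.054,91.8],[-0.324,0.661,0.122,-0.015,0.03,0.054,91.8],[-0.324,0.661,0.122,-0.015,0.03,0.054,91.8],[-0.324,0.661,0.122,-0.015,0.03,0.054,91.8],[-0.324,0.661,0.122,-0.015,0.03,0.054,91.8],[-0.324,0.661,0.122,-0.015,0.03,0.054,91.8],[0,0,0,0,0,0,91.8],[0,0,0,0,0,0,91.8]]
  ]
}}

```text
clock: 4.2
tcp_pos: [0.4416, 0.2175, 0.1805]
tool_rot: [-2.826, -0.728, -0.749]
wrist_force: [1.3, -0.5, -0.4]
grip_width: 0.0918
grasp_force: 0.0
```

```bash
python3 - <<'E'
from h import *
s=get_obs(); print(s["joints"].round(3),s["tcp_pos"].round(4),s["tool_rot"])
rows(*tgt("plain",.13)); rows(*tgt("plain",.033))
c=capture("wrist"); w=cloud(c)
cv2.imwrite("pics/w1.png",c["img"][:,:,::-1])
for r in regions_of("wrist","plain_saggar")[:3]:
    p=w[cv2.erode(r["mask"].astype(np.uint8),np.ones((3,3)))>0]; p=p[np.isfinite(p[:,0])]
    print(r["conf"],len(p))
    if len(p)>100:
        x,e=fit(p[::3],(*SAG["plain"][0],.503),np.pi/6,0); print(np.round(x,4),e)
        x,e=fit(p[::3],(*SAG["plain"][0],.503),np.pi/6,0,False); print(np.round(x,4),e)
E
```

```text
[-1.167  0.099  0.631  2.431 -0.302  0.118 -1.329] [0.4416 0.2175 0.1805] [-2.82562945 -0.72825223 -0.74915115]
n 1 row [-0.056, 0.011, 0.053, -0.002, 0.005, 0.001] tot q mm [-2.2  0.4  2.1] w [-0.002  0.005  0.001]
n 4 row [-0.012, 0.003, 0.619, -0.0, 0.001, 0.0] tot q mm [-1.7  0.6 99.1] w [-0.002  0.005  0.001]
0.85 7065
[0.4962 0.2483 0.0639 0.4953] 0.42639174680142444
[0.4961 0.2483 0.0639 0.495  0.5214] 0.42065921919919297
0.58 3203
[0.6148 0.0588 0.1019 0.5292] 0.531920202630239
[0.5979 0.049  0.1038 0.5286 0.0376] 0.5194070353230182
0.46 452
[0.4224 0.191  0.0127 0.5071] 1.3686090735199885
[0.3927 0.1745 0.007  0.0246 0.0119] 0.5125230192251016
```

View pics/w1.png

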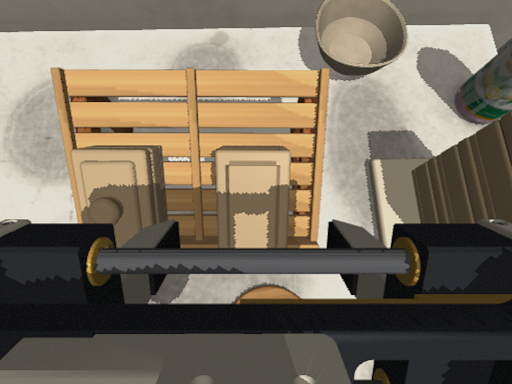

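The wrist picture shows the plain saggar centred in the right lane at (252,200), between the open fingers, with the knobbed one at (115,195). Joint 6 is at its limit, so I'll grip with the tool tilted less. The pitch about the closing axis is free.

```bash
cat >> h.py <<'E'
SAG["plain"]=(np.array([.497,.248,.0645]),.499,np.pi/6)
def tgt2(name,tt,back=0.,zg=.030):
    o,y,t=SAG[name]; g=o+RS(y,t).as_matrix()[:,2]*zg; T=graspR(y,tt); return g-T[:,2]*(.003+back),T
E
python3 - <<'E'
from h import *
a=tgt2("plain",.30,.09); rows(*a,5)
b=tgt2("plain",.30,0); rows(*b,5,cur=dict(tcp_pos=a[0],tool_rot=R.from_matrix(a[1]).as_rotvec()))
E
```

```text
n 5 row [0.086, 0.005, 0.049, -0.001, -0.044, 0.001] tot q mm [16.2  1.  11.3] w [-0.004 -0.22   0.007]
n 5 row [-0.0, 0.0, 0.45, 0.0, 0.0, -0.0] tot q mm [ 0. -0. 90.] w [ 0.  0. -0.]
```

Emit:
{"api": "arm_command", "payload": {
  "plan": [
    [[0.086,0.005,0.049,-0.001,-0.044,0.001,91.8],[0.086,0.005,0.049,-0.001,-0.044,0.001,91.8],[0.086,0.005,0.049,-0.001,-0.044,0.001,91.8],[0.086,0.005,0.049,-0.001,-0.044,0.001,91.8],[0.086,0.005,0.049,-0.001,-0.044,0.001,91.8],[0,0,0.3,0,0,0,91.8],[0,0,0.3,0,0,0,91.8],[0,0,0.3,0,0,0,91.8],[0,0,0,0,0,0,91.8]]
  ]
}}

```text
clock: 5.2
tcp_pos: [0.4683, 0.2325, 0.1434]
tool_rot: [-2.944, -0.755, -0.442]
wrist_force: [0.1, -0.5, -0.2]
grip_width: 0.0921
grasp_force: 0.0
```

```bash
python3 - <<'E'
from h import *
s=get_obs(); print(s["joints"].round(3))
rows(*tgt2("plain",.30,0),5)
E
```

```text
[-1.052  0.294  0.584  2.227 -0.41   0.396 -1.223]
n 5 row [0.007, 0.0, 0.264, 0.0, 0.001, 0.001] tot q mm [ 1.4  0.  52.7] w [0.002 0.003 0.003]
```

Emit:
{"api": "arm_command", "payload": {
  "plan": [
    [[0.007,0,0.264,0,0.001,0.001,91.8],[0.007,0,0.264,0,0.001,0.001,91.8],[0.007,0,0.264,0,0.001,0.001,91.8],[0.007,0,0.264,0,0,0,91.8],[0.007,0,0.264,0,0,0,91.8],[0,0,0,0,0,0,91.8],[0,0,0,0,0,0,75],[0,0,0,0,0,0,65],[0,0,0,0,0,0,50],[0,0,0,0,0,0,50]]
  ],
  "squeeze": 25
}}

```text
clock: 6.2
tcp_pos: [0.4832, 0.2398, 0.0946]
tool_rot: [-2.942, -0.747, -0.447]
wrist_force: [-0.8, 3.3, 0.9]
grip_width: 0.0639
grasp_force: 2.8
```

Emit:
{"api": "arm_command", "payload": {
  "plan": [
    [[0,0,0,0,0,0,50],[0,0,0,0,0,0,50],[0,0,0,0,0,0,50]]
  ]
}}

```text
clock: 6.5
tcp_pos: [0.483, 0.2398, 0.0944]
tool_rot: [-2.942, -0.747, -0.447]
wrist_force: [-3.3, -0.3, 5.9]
grip_width: 0.0616
grasp_force: 25.0
```

```bash
python3 - <<'E'
from h import *
s=get_obs(); print(s["joints"].round(3),s["grip_width"],s["grasp_force"],s["wrist_force"])
rows(*tgt2("plain",.30,0))
# lift along deck normal 60mm
q=R.from_rotvec(s["tool_rot"]).inv().apply(RS(.499,np.pi/6).as_matrix()[:,2]*.06); print(q/.04)
E
```

```text
[-0.9    0.398  0.417  2.23  -0.554  0.279 -1.096] 0.06161572824622619 24.973309636116028 [-3.28950252 -0.26766113  5.8980524 ]
n 1 row [-0.001, -0.014, 0.028, 0.001, -0.001, -0.002] tot q mm [-0.  -0.5  1.1] w [ 0.001 -0.001 -0.002]
[-0.3308479   0.00210477 -1.46305681]
```

Emit:
{"api": "arm_command", "payload": {
  "plan": [
    [[-0.028,0,-0.12,0,0,0,50],[-0.055,0,-0.244,0,0,0,50],[-0.055,0,-0.244,0,0,0,50],[-0.055,0,-0.244,0,0,0,50],[-0.055,0,-0.244,0,0,0,50],[-0.055,0,-0.244,0,0,0,50],[0,0,-0.5,0,0.05,0,50],[0,0,-0.5,0,0.05,0,50],[0,0,0,0,0,0,50],[0,0,0,0,0,0,50]]
  ]
}}

```text
clock: 7.5
tcp_pos: [0.4471, 0.2208, 0.1795]
tool_rot: [-2.895, -0.736, -0.587]
wrist_force: [1.1, 0.4, -4.0]
grip_width: 0.0619
grasp_force: 25.0
```

```bash
cat >> h.py <<'E'
def inhand(name="side",knob=0,net="plain_saggar",tt0=.30-np.pi/6):
    """fit held saggar; returns its pose in tool frame"""
    s=get_obs(); R0=R.from_rotvec(s["tool_rot"]).as_matrix(); p0=s["tcp_pos"]
    c=capture(name); w=cloud(c)
    # nominal: saggar frame in tool frame
    S0=R0@np.diag([1,-1,-1])@R.from_euler('y',tt0).as_matrix()
    o0=p0+R0[:,2]*.003-S0[:,2]*.030
    q=(w-o0)@S0; d=sdsag(q.reshape(-1,3),knob).reshape(384,512)
    m=(d<.006)&np.isfinite(q[...,0])&((abs(q[...,0])>.018)|(q[...,2]>.0455)) if True else 0
    m&=~((abs(q[...,0])<.018)&(abs(q[...,1])>.025))
    P=q[m]
    def T(x,P): return (R.from_rotvec(x[3:]).inv().apply(P-x[:3]))
    f=lambda x:sdsag(T(x,P),knob)*1000
    r=least_squares(f,np.zeros(6),loss='soft_l1',f_scale=1.5,x_scale=[.01]*3+[.1]*3)
    print(name,"n",m.sum(),"dx mm",np.round(r.x[:3]*1000,1),"rot",np.round(r.x[3:],3),"err",round(np.median(abs(f(r.x))),2))
    return c,r.x,m
E
python3 - <<'E'
from h import *
s=get_obs(); print(s["tcp_pos"],s["tool_rot"],s["grasp_force"],s["grip_width"],s["wrist_force"],s["joints"].round(2))
for n in("side","top","wrist"):
    c,x,m=inhand(n); cv2.imwrite(f"pics/h_{n}.png",c["img"][:,:,::-1])
E
```

```text
[0.44705793 0.22080806 0.17948442] [-2.89455989 -0.73584135 -0.58687759] 24.961762726306915 0.0618858093471105 [ 1.05813324  0.3926129  -3.95355417] [-1.22  0.15  0.72  2.33 -0.28  0.31 -1.35]
side n 460 dx mm [ 2.7 -1.3 -1.9] rot [ 0.017 -0.008 -0.008] err 0.78
top n 609 dx mm [-0.4 -0.4 -1. ] rot [-0.     0.007 -0.012] err 0.58
wrist n 14430 dx mm [-1.8 -0.2 -1.1] rot [ 0.001  0.005 -0.008] err 0.38
```

View pics/h_side.png

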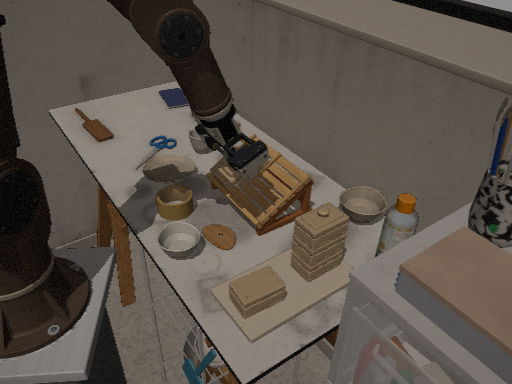

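The side view shows the saggar held at (245,165), clear of the rack. Next I carry it over the base.

```bash
cat >> h.py <<'E'
def place(o,yaw,x,tt0=.30-np.pi/6):
    """tool pose putting saggar level at o,yaw given in-hand fit x"""
    St=RS(yaw,0).as_matrix()
    # saggar frame in tool frame
    A=np.diag([1,-1,-1])@R.from_euler('y',tt0).as_matrix(); a=np.array([0,0,.003])-A[:,2]*.030
    As=A@R.from_rotvec(x[3:]).as_matrix(); as_=a+A@x[:3]
    Rt=St@As.T; return np.array(o)-Rt@as_,Rt
XP=np.array([-.0015,-.0003,-.0011,0,.005,-.008])
E
python3 - <<'E'
from h import *
b=SAG["base"]; rows(*place(b[0]+[0,0,.046+.09],b[1],XP),18)
E
```

```text
n 18 row [-0.142, 0.325, -0.025, -0.0, -0.034, 0.001] tot q mm [-93.9 232.5 -46.8] w [-0.001 -0.618  0.025]
```

Emit:
{"api": "arm_command", "payload": {
  "plan": [
    [[-0.142,0.325,-0.025,0,-0.034,0.001,50],[-0.142,0.325,-0.025,0,-0.034,0.001,50],[-0.142,0.325,-0.025,0,-0.034,0.001,50],[-0.142,0.325,-0.025,0,-0.034,0.001,50],[-0.142,0.325,-0.025,0,-0.034,0.001,50],[-0.142,0.325,-0.025,0,-0.034,0.001,50],[-0.142,0.325,-0.025,0,-0.034,0.001,50],[-0.142,0.325,-0.025,0,-0.034,0.001,50],[-0.142,0.325,-0.025,0,-0.034,0.001,50]]
  ]
}}

```text
clock: 8.55
tcp_pos: [0.4582, 0.0921, 0.1743]
tool_rot: [-3.023, -0.752, -0.139]
wrist_force: [-0.5, 0.4, -3.1]
grip_width: 0.0616
grasp_force: 25.0
```

Emit:
{"api": "arm_command", "payload": {
  "plan": [
    [[-0.142,0.325,-0.025,0,-0.034,0.001,50],[-0.142,0.325,-0.025,0,-0.034,0.001,50],[-0.142,0.325,-0.025,0,-0.034,0.001,50],[-0.142,0.325,-0.025,0,-0.034,0.001,50],[-0.142,0.325,-0.025,0,-0.034,0.001,50],[-0.142,0.325,-0.025,0,-0.034,0.001,50],[-0.142,0.325,-0.025,0,-0.034,0.001,50],[-0.142,0.325,-0.025,0,-0.034,0.001,50],[-0.142,0.325,-0.025,0,-0.034,0.001,50],[0,0,0,0,0,0,50]]
  ]
}}

```text
clock: 9.55
tcp_pos: [0.4686, -0.0358, 0.1851]
tool_rot: [2.987, 0.726, -0.319]
wrist_force: [0.0, 0.1, -3.4]
grip_width: 0.062
grasp_force: 25.0
```

```bash
cat >> h.py <<'E'
def fitat(w,o,yaw,knob=0,band=.010,extra=None):
    q=(w-o)@RS(yaw,0).as_matrix(); d=sdsag(q.reshape(-1,3),knob).reshape(q.shape[:2])
    m=(d<band)&np.isfinite(q[...,0])&(q[...,2]>.004)
    if extra is not None: m&=extra(q)
    x,e=fit(w[m],(*o,yaw),0,knob); return x,e,m.sum()
E
python3 - <<'E'
from h import *
s=get_obs(); print(s["joints"].round(2),s["tcp_pos"].round(4),s["wrist_force"].round(1))
b=SAG["base"]; rows(*place(b[0]+[0,0,.136],b[1],XP),1)
for n in("side","top","wrist"):
    c,x,m=inhand(n); w=cloud(c)
    y,e,k=fitat(w,b[0],b[1]); print(n,"base",y.round(4),round(e,2),k)
    if n!="top": cv2.imwrite(f"pics/p_{n}.png",c["img"][:,:,::-1])
E
```

```text
[-0.67  0.44  0.79  1.93 -0.22  1.09 -0.87] [ 0.4686 -0.0358  0.1851] [ 0.   0.1 -3.4]
n 1 row [-0.024, -0.067, -0.02, 0.002, -0.006, 0.005] tot q mm [-1.  -2.7 -0.8] w [ 0.002 -0.006  0.005]
side n 1237 dx mm [ 2.  -1.3 -1.1] rot [ 0.002  0.001 -0.005] err 0.57
side base [ 0.4654 -0.0349  0.0163  0.4638] 0.67 1897
top n 192 dx mm [ 1.  -0.5 -1.3] rot [ 0.002 -0.    -0.009] err 0.59
top base [ 0.4634 -0.0346  0.016   0.4656] 0.59 268
wrist n 14383 dx mm [-1.5 -0.3 -2. ] rot [ 0.001  0.004 -0.009] err 0.38
wrist base [ 0.4618 -0.0352  0.0152  0.464 ] 0.39 2587
```

View pics/p_side.png

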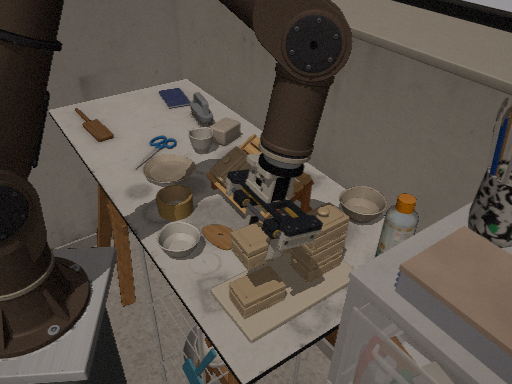

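The side view shows the plain saggar level above the base, at (275,240) over (258,290). All three cameras agree on the offset between the two. I lower to 20 mm above the seat.

```bash
cat >> h.py <<'E'
XW=np.array([-.0015,-.0003,-.0015,.001,.004,-.009]); BW=(np.array([.4618,-.0352,.0155]),.464)
E
python3 - <<'E'
from h import *
rows(*place(BW[0]+[0,0,.046+.020],BW[1],XW),8)
E
```

```text
n 8 row [0.035, -0.005, 0.214, -0.0, -0.001, 0.001] tot q mm [10.9 -1.6 68.4] w [-0.001 -0.008  0.006]
```

Emit:
{"api": "arm_command", "payload": {
  "plan": [
    [[0.035,-0.005,0.214,0,-0.001,0.001,50],[0.035,-0.005,0.214,0,-0.001,0.001,50],[0.035,-0.005,0.214,0,-0.001,0.001,50],[0.035,-0.005,0.214,0,-0.001,0.001,50],[0.035,-0.005,0.214,0,-0.001,0.001,50],[0.035,-0.005,0.214,0,-0.001,0.001,50],[0.035,-0.005,0.214,0,-0.001,0.001,50],[0.035,-0.005,0.214,0,-0.001,0.001,50],[0,0,0,0,0,0,50],[0,0,0,0,0,0,50]]
  ]
}}

```text
clock: 10.7
tcp_pos: [0.4634, -0.0345, 0.1164]
tool_rot: [2.987, 0.717, -0.329]
wrist_force: [0.0, 0.3, -3.1]
grip_width: 0.0619
grasp_force: 25.0
```

```bash
python3 - <<'E'
from h import *
rows(*place(BW[0]+[0,0,.066],BW[1],XW),1)
rows(*place(BW[0]+[0,0,.0475],BW[1],XW),8)
rows(*place(BW[0]+[0,0,.044],BW[1],XW),8)
for n in("side","wrist"):
    c,x,m=inhand(n); w=cloud(c)
    s=get_obs(); 
    ex=lambda q:(q[...,2]<.047)
    y,e,k=fitat(w,BW[0],BW[1],0,.008,ex); print(n,"base",y.round(4),round(e,2),k)
E
```

```text
n 1 row [0.009, -0.011, 0.01, -0.0, -0.0, -0.002] tot q mm [ 0.4 -0.4  0.4] w [-0.    -0.    -0.002]
n 8 row [0.014, -0.001, 0.058, -0.0, -0.0, -0.0] tot q mm [ 4.4 -0.5 18.4] w [-0.    -0.    -0.002]
n 8 row [0.016, -0.001, 0.068, -0.0, -0.0, -0.0] tot q mm [ 5.2 -0.5 21.9] w [-0.    -0.    -0.002]
side n 1099 dx mm [ 2.1 -1.3 -1. ] rot [ 0.001 -0.001 -0.008] err 0.61
side base [ 0.4655 -0.0349  0.0155  0.4642] 0.55 960
wrist n 14365 dx mm [-1.5 -0.2 -2. ] rot [ 0.001  0.004 -0.008] err 0.37
wrist base [ 0.462  -0.0357  0.0151  0.462 ] 0.34 2367
```

Emit:
{"api": "arm_command", "payload": {
  "plan": [
    [[0.014,-0.001,0.058,0,0,0,50],[0.014,-0.001,0.058,0,0,0,50],[0.014,-0.001,0.058,0,0,0,50],[0.014,-0.001,0.058,0,0,0,50],[0.014,-0.001,0.058,0,0,0,50],[0.014,-0.001,0.058,0,0,0,50],[0.014,-0.001,0.058,0,0,0,50],[0,0,0,0,0,0,50]]
  ]
}}

```text
clock: 11.6
tcp_pos: [0.4634, -0.034, 0.0995]
tool_rot: [2.987, 0.717, -0.329]
wrist_force: [-0.7, -0.4, -3.5]
grip_width: 0.062
grasp_force: 25.0
```

Emit:
{"api": "arm_command", "payload": {
  "plan": [
    [[0.006,0,0.025,0,0,0,50],[0.006,0,0.025,0,0,0,50],[0.006,0,0.025,0,0,0,50],[0,0,0,0,0,0,50]]
  ]
}}

```text
clock: 12.0
tcp_pos: [0.4636, -0.0339, 0.0966]
tool_rot: [2.987, 0.717, -0.328]
wrist_force: [-0.2, 0.8, -3.2]
grip_width: 0.0617
grasp_force: 25.0
```

Emit:
{"api": "arm_command", "payload": {
  "plan": [
    [[0.003,0,0.013,0,0,0,50],[0.003,0,0.013,0,0,0,50],[0,0,0,0,0,0,50]]
  ]
}}

```text
clock: 12.3
tcp_pos: [0.4638, -0.034, 0.0962]
tool_rot: [2.988, 0.717, -0.328]
wrist_force: [-2.4, 1.4, 7.2]
grip_width: 0.0618
grasp_force: 25.0
```

```bash
python3 - <<'E'
from h import *
for n in("side","wrist"):
    c,x,m=inhand(n); w=cloud(c)
    y,e,k=fitat(w,BW[0]+[.0018,0,0],BW[1],0,.008,lambda q:(q[...,2]<.044)); print(n,"base",y.round(4),round(e,2),k)
    y,e,k=fitat(w,BW[0]+[.0018,0,.046],BW[1],0,.008,lambda q:(abs(q[...,0])>.018)); print(n,"plain",y.round(4),round(e,2),k)
cv2.imwrite("pics/s1.png",cv2.resize(capture("side")["img"][200:330,190:360,::-1],None,fx=4,fy=4,interpolation=cv2.INTER_CUBIC))
E
```

```text
side n 1170 dx mm [ 1.9 -1.3 -1.2] rot [ 0.014  0.003 -0.016] err 0.68
side base [ 0.4655 -0.0349  0.0154  0.4642] 0.58 719
side plain [ 0.4656 -0.0346  0.0624  0.4601] 0.57 844
wrist n 14762 dx mm [-1.7 -0.3 -2. ] rot [ 0.     0.01  -0.009] err 0.38
wrist base [ 0.4624 -0.0364  0.0131  0.461 ] 0.23 1646
wrist plain [ 0.4621 -0.0352  0.0612  0.4632] 0.37 11904
```

View pics/s1.png

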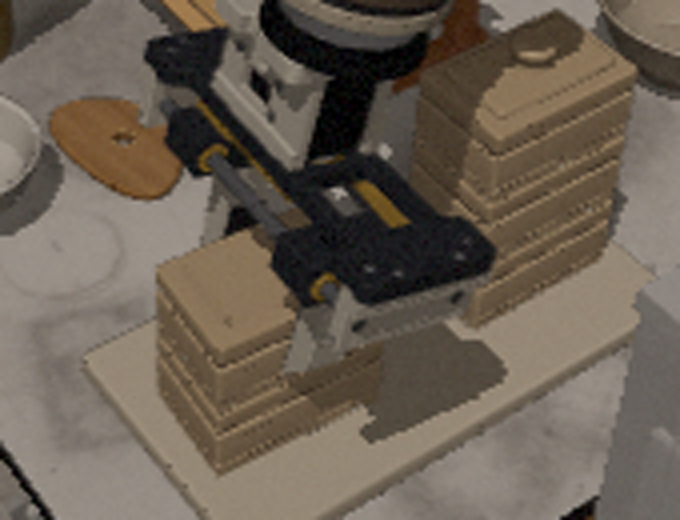

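The crop shows the plain saggar sitting flush on the base at (225,380), with the same seams as the finished column. I release and retreat.

Emit:
{"api": "arm_command", "payload": {
  "plan": [
    [[0,0,0,0,0,0,62],[0,0,0,0,0,0,63],[0,0,0,0,0,0,66],[0,0,0,0,0,0,80],[0,0,0,0,0,0,91.8],[0,0,0,0,0,0,91.8],[0,0,0,0,0,0,91.8],[0,0,-0.3,0,0,0,91.8],[0,0,-0.6,0,0,0,91.8],[0,0,-0.8,0,0,0,91.8]]
  ],
  "squeeze": 5
}}

```text
clock: 13.45
tcp_pos: [0.4762, -0.0273, 0.1628]
tool_rot: [2.987, 0.716, -0.332]
wrist_force: [0.4, 0.8, -0.2]
grip_width: 0.0921
grasp_force: 0.0
```

```bash
python3 - <<'E'
from h import *
s=get_obs(); print(s["joints"].round(2))
a=tgt2("knob",.30,.10); print(a[0]); rows(*a,18)
E
```

```text
[-0.66  0.49  0.77  1.93 -0.25  1.06 -0.87]
[0.40084373 0.32781792 0.19188042]
n 18 row [0.142, -0.485, -0.037, 0.0, 0.029, -0.002] tot q mm [  85.2 -350.6  -49.1] w [ 0.002  0.521 -0.04 ]
```

Emit:
{"api": "arm_command", "payload": {
  "plan": [
    [[0.142,-0.485,-0.037,0,0.029,-0.002,91.8],[0.142,-0.485,-0.037,0,0.029,-0.002,91.8],[0.142,-0.485,-0.037,0,0.029,-0.002,91.8],[0.142,-0.485,-0.037,0,0.029,-0.002,91.8],[0.142,-0.485,-0.037,0,0.029,-0.002,91.8],[0.142,-0.485,-0.037,0,0.029,-0.002,91.8],[0.142,-0.485,-0.037,0,0.029,-0.002,91.8],[0.142,-0.485,-0.037,0,0.029,-0.002,91.8],[0.142,-0.485,-0.037,0,0.029,-0.002,91.8]]
  ]
}}

```text
clock: 14.35
tcp_pos: [0.4426, 0.1526, 0.1709]
tool_rot: [-3.036, -0.757, -0.066]
wrist_force: [0.9, 0.5, 0.4]
grip_width: 0.0919
grasp_force: 0.0
```

Emit:
{"api": "arm_command", "payload": {
  "plan": [
    [[0.142,-0.485,-0.037,0,0.029,-0.002,91.8],[0.142,-0.485,-0.037,0,0.029,-0.002,91.8],[0.142,-0.485,-0.037,0,0.029,-0.002,91.8],[0.142,-0.485,-0.037,0,0.029,-0.002,91.8],[0.142,-0.485,-0.037,0,0.029,-0.002,91.8],[0.142,-0.485,-0.037,0,0.029,-0.002,91.8],[0.142,-0.485,-0.037,0,0.029,-0.002,91.8],[0.142,-0.485,-0.037,0,0.029,-0.002,91.8],[0.142,-0.485,-0.037,0,0.029,-0.002,91.8],[0,0,0,0,0,0,91.8]]
  ]
}}

```text
clock: 15.35
tcp_pos: [0.4006, 0.3308, 0.1919]
tool_rot: [-2.935, -0.767, -0.451]
wrist_force: [-0.1, 0.3, -0.0]
grip_width: 0.0918
grasp_force: 0.0
```

```bash
python3 - <<'E'
from h import *
s=get_obs(); print(s["joints"].round(3),s["tcp_pos"].round(4))
c=capture("wrist"); w=cloud(c)
q=(w-SAG["knob"][0])@RS(.51,np.pi/6).as_matrix()
d=sdsag(q.reshape(-1,3),1).reshape(384,512); m=(d<.008)&(q[...,2]>.006)
# use flat margin+sides+knob; drop the dome zone
r=np.hypot(q[...,0],q[...,1]); m&=~((abs(q[...,0])<.042)&(abs(q[...,1])<.025)&(q[...,2]>.044)&(r>.013))
for k in(True,False):
    x,e=fit(w[m][::2],(*SAG["knob"][0],.51),np.pi/6,1,k); print(x.round(4),e,m.sum())
cc=capture("side"); ww=cloud(cc)
b=np.array([.4655,-.0349,.062])
print("plain side",fitat(ww,b,.464,0,.008)); print("base side",fitat(ww,b-[0,0,.046],.464,0,.008,lambda q:q[...,2]<.044))
E
```

```text
[-1.522  0.216  0.787  2.189 -0.154  0.507 -1.705] [0.4006 0.3308 0.1919]
[0.44   0.351  0.0638 0.505 ] 0.4295126404626412 4391
[0.4401 0.351  0.0638 0.5051 0.5261] 0.4257314904492285 4391
plain side (array([ 0.46557833, -0.03462091,  0.06225089,  0.46120409]), np.float64(0.6294020613596442), np.int64(1991))
base side (array([ 0.4653726 , -0.03491956,  0.01342837,  0.46546626]), np.float64(0.5221370678622668), np.int64(726))
```

```bash
cat >> h.py <<'E'
SAG["knob"]=(np.array([.440,.3505,.0643]),.505,np.pi/6)
E
python3 - <<'E'
from h import *
rows(*tgt2("knob",.30,.0),8)
E
```

```text
n 8 row [-0.006, -0.003, 0.32, 0.0, -0.0, 0.0] tot q mm [ -2.1  -1.  102.4] w [ 0.001 -0.003  0.003]
```

Emit:
{"api": "arm_command", "payload": {
  "plan": [
    [[-0.006,-0.003,0.32,0,0,0,91.8],[-0.006,-0.003,0.32,0,0,0,91.8],[-0.006,-0.003,0.32,0,0,0,91.8],[-0.006,-0.003,0.32,0,0,0,91.8],[-0.006,-0.003,0.32,0,0,0,91.8],[-0.006,-0.003,0.32,0,0,0,91.8],[-0.006,-0.003,0.32,0,0,0,91.8],[0,0,0,0,0,0,91.8],[0,0,0,0,0,0,91.8]]
  ],
  "squeeze": 25
}}

```text
clock: 16.35
tcp_pos: [0.424, 0.3399, 0.1053]
tool_rot: [-2.94, -0.759, -0.449]
wrist_force: [0.9, 0.3, 0.0]
grip_width: 0.092
grasp_force: 0.0
```

```bash
python3 - <<'E'
from h import *
print(get_obs()["joints"].round(3))
rows(*tgt2("knob",.30,.0),3)
E
```

```text
[-1.255  0.4    0.538  2.215 -0.398  0.306 -1.484]
n 3 row [-0.004, -0.013, 0.105, 0.001, -0.001, 0.0] tot q mm [-0.5 -1.6 12.5] w [ 0.003 -0.002  0.001]
```

Emit:
{"api": "arm_command", "payload": {
  "plan": [
    [[-0.004,-0.013,0.105,0.001,0,0,91.8],[-0.004,-0.013,0.105,0.001,0,0,91.8],[-0.004,-0.013,0.105,0.001,0,0,91.8],[0,0,0,0,0,0,91.8],[0,0,0,0,0,0,75],[0,0,0,0,0,0,65],[0,0,0,0,0,0,50],[0,0,0,0,0,0,50],[0,0,0,0,0,0,50],[0,0,0,0,0,0,50]]
  ],
  "squeeze": 25
}}

```text
clock: 17.35
tcp_pos: [0.4255, 0.3439, 0.0929]
tool_rot: [-2.935, -0.761, -0.448]
wrist_force: [-0.6, -0.8, 0.9]
grip_width: 0.0619
grasp_force: 25.0
```

Emit:
{"api": "arm_command", "payload": {
  "plan": [
    [[0,0,0,0,0,0,50],[-0.028,0,-0.12,0,0,0,50],[-0.055,0,-0.244,0,0,0,50],[-0.055,0,-0.244,0,0,0,50],[-0.055,0,-0.244,0,0,0,50],[-0.055,0,-0.244,0,0,0,50],[-0.055,0,-0.244,0,0,0,50],[0,0,-0.6,0,-0.05,0,50],[0,0,-0.6,0,-0.05,0,50],[0,0,0,0,0,0,50]]
  ]
}}

```text
clock: 18.35
tcp_pos: [0.391, 0.325, 0.189]
tool_rot: [-2.974, -0.771, -0.306]
wrist_force: [0.4, 0.8, -4.5]
grip_width: 0.0618
grasp_force: 25.0
```

```bash
python3 - <<'E'
from h import *
s=get_obs(); print(s["joints"].round(2),s["grasp_force"],s["wrist_force"].round(1))
c,x,m=inhand("wrist",1)
rows(*place(BW[0]+[0.0002,0,.092+.09],.463,x),20)
E
```

```text
[-1.47  0.25  0.77  2.14 -0.21  0.63 -1.64] 24.973072707653046 [ 0.4  0.8 -4.5]
wrist n 15054 dx mm [-0.5  0.5  3. ] rot [-0.076  0.009 -0.005] err 1.25
n 20 row [-0.133, 0.44, -0.068, 0.004, -0.021, 0.002] tot q mm [-101.2  352.1  -62.5] w [ 0.075 -0.418  0.04 ]
```

```bash
python3 - <<'E'
s=open('h.py').read()
s=s.replace("    P=q[m]\n","    if knob: m&=~((abs(q[...,0])<.042)&(abs(q[...,1])<.026)&(q[...,2]>.043))\n    P=q[m]\n")
open('h.py','w').write(s)
E
python3 - <<'E'
from h import *
c,x,m=inhand("wrist",1)
x0=np.array([0,-.0003,-.002,0,.005,-.006])
rows(*place(BW[0]+[0.0002,0,.092+.09],.463,x0),20)
E
```

```text
wrist n 6752 dx mm [-0.2 -0.2 -0.4] rot [-0.005  0.007 -0.005] err 0.39
n 20 row [-0.132, 0.439, -0.059, -0.0, -0.021, 0.002] tot q mm [-99.4 348.9 -68.1] w [-0.001 -0.422  0.039]
```

Emit:
{"api": "arm_command", "payload": {
  "plan": [
    [[-0.132,0.439,-0.059,0,-0.021,0.002,50],[-0.132,0.439,-0.059,0,-0.021,0.002,50],[-0.132,0.439,-0.059,0,-0.021,0.002,50],[-0.132,0.439,-0.059,0,-0.021,0.002,50],[-0.132,0.439,-0.059,0,-0.021,0.002,50],[-0.132,0.439,-0.059,0,-0.021,0.002,50],[-0.132,0.439,-0.059,0,-0.021,0.002,50],[-0.132,0.439,-0.059,0,-0.021,0.002,50],[-0.132,0.439,-0.059,0,-0.021,0.002,50],[-0.132,0.439,-0.059,0,-0.021,0.002,50]]
  ]
}}

```text
clock: 19.45
tcp_pos: [0.4248, 0.1425, 0.2025]
tool_rot: [3.048, 0.758, -0.015]
wrist_force: [0.1, 0.0, -4.2]
grip_width: 0.0617
grasp_force: 25.0
```

Emit:
{"api": "arm_command", "payload": {
  "plan": [
    [[-0.132,0.439,-0.059,0,-0.021,0.002,50],[-0.132,0.439,-0.059,0,-0.021,0.002,50],[-0.132,0.439,-0.059,0,-0.021,0.002,50],[-0.132,0.439,-0.059,0,-0.021,0.002,50],[-0.132,0.439,-0.059,0,-0.021,0.002,50],[-0.132,0.439,-0.059,0,-0.021,0.002,50],[-0.132,0.439,-0.059,0,-0.021,0.002,50],[-0.132,0.439,-0.059,0,-0.021,0.002,50],[-0.132,0.439,-0.059,0,-0.021,0.002,50],[0,0,0,0,0,0,50]]
  ]
}}

```text
clock: 20.45
tcp_pos: [0.4584, -0.0199, 0.2279]
tool_rot: [2.997, 0.713, -0.297]
wrist_force: [-0.7, -0.2, -5.0]
grip_width: 0.0619
grasp_force: 25.0
```

```bash
python3 - <<'E'
from h import *
s=get_obs(); print(s["joints"].round(2),s["tcp_pos"].round(4),s["wrist_force"].round(1))
b=BW[0]+[0,0,.046]
for n in("side","top","wrist"):
    c,x,m=inhand(n,1); w=cloud(c)
    y,e,k=fitat(w,b+([.003,0,0] if n!="wrist" else 0),.463); print(n,"plain",y.round(4),round(e,2),k)
    for h in (.112,.100): rows(*place([*y[:2],.0155+h],y[3],x),8)
E
```

```text
[-0.78  0.37  0.88  1.91 -0.19  1.16 -0.92] [ 0.4584 -0.0199  0.2279] [-0.7 -0.2 -5. ]
side n 723 dx mm [ 4.1 -1.1  0.6] rot [ 0.008 -0.017 -0.007] err 0.56
side plain [ 0.4656 -0.0346  0.0623  0.4632] 0.63 1999
n 8 row [0.035, 0.051, 0.21, -0.001, -0.005, -0.0] tot q mm [ 9.8 16.4 67.2] w [-0.008 -0.043 -0.   ]
n 8 row [0.043, 0.05, 0.246, -0.001, -0.005, -0.0] tot q mm [12.2 16.4 79. ] w [-0.008 -0.043 -0.   ]
top n 189 dx mm [ 2.4 -0.2 -0.8] rot [0.006 0.013 0.   ] err 0.5
top plain [ 0.4641 -0.0337  0.0619  0.4762] 0.51 137
n 8 row [0.03, 0.052, 0.206, -0.001, -0.002, -0.001] tot q mm [ 9.2 16.8 66. ] w [-0.008 -0.013 -0.005]
n 8 row [0.037, 0.052, 0.243, -0.001, -0.002, -0.001] tot q mm [11.5 16.9 77.8] w [-0.008 -0.013 -0.005]
wrist n 6809 dx mm [ 0.1  0.2 -1. ] rot [-0.005  0.007 -0.006] err 0.37
wrist plain [ 0.4622 -0.0352  0.0612  0.4653] 0.4 2397
n 8 row [0.03, 0.059, 0.206, 0.0, -0.002, -0.0] tot q mm [ 9.1 18.7 65.9] w [ 0.004 -0.019 -0.002]
n 8 row [0.038, 0.059, 0.242, 0.0, -0.002, -0.0] tot q mm [11.4 18.7 77.7] w [ 0.004 -0.019 -0.002]
```

Emit:
{"api": "arm_command", "payload": {
  "plan": [
    [[0.03,0.054,0.206,0,-0.002,0,50],[0.03,0.054,0.206,0,-0.002,0,50],[0.03,0.054,0.206,0,-0.002,0,50],[0.03,0.054,0.206,0,-0.002,0,50],[0.03,0.054,0.206,0,-0.002,0,50],[0.03,0.054,0.206,0,-0.002,0,50],[0.03,0.054,0.206,0,-0.002,0,50],[0.03,0.054,0.206,0,-0.002,0,50],[0,0,0,0,0,0,50],[0,0,0,0,0,0,50]]
  ]
}}

```text
clock: 21.6
tcp_pos: [0.4628, -0.0349, 0.1626]
tool_rot: [2.992, 0.716, -0.319]
wrist_force: [0.3, 0.5, -4.5]
grip_width: 0.0615
grasp_force: 25.0
```

```bash
python3 - <<'E'
from h import *
s=get_obs(); print(s["tcp_pos"].round(4),s["wrist_force"].round(1))
b=BW[0]+[0,0,.046]
for n in("side","wrist","side","wrist"):
    c,x,m=inhand(n,1); w=cloud(c)
    y,e,k=fitat(w,b+([.003,0,0] if n!="wrist" else 0),.463,0,.008,lambda q:q[...,2]<.047); print(n,"plain",y.round(4),round(e,2),k)
    x[3]=0;rows(*place([*y[:2],.0155+.112],y[3],x),1)
E
```

```text
[ 0.4628 -0.0349  0.1626] [ 0.3  0.5 -4.5]
side n 614 dx mm [ 3.9 -1.   0.2] rot [ 0.003 -0.005 -0.002] err 0.55
side plain [ 0.4656 -0.0346  0.0616  0.4631] 0.54 1033
n 1 row [-0.003, -0.001, 0.065, 0.001, -0.017, 0.004] tot q mm [-0.1 -0.   2.6] w [ 0.001 -0.017  0.004]
wrist n 6817 dx mm [ 0.1  0.1 -1. ] rot [-0.006  0.007 -0.006] err 0.38
wrist plain [ 0.4622 -0.0354  0.0611  0.4628] 0.35 2232
n 1 row [-0.01, 0.01, 0.039, -0.0, -0.005, 0.002] tot q mm [-0.4  0.4  1.5] w [-0.    -0.005  0.002]
side n 610 dx mm [ 3.7 -1.1  0.1] rot [ 0.008  0.001 -0.002] err 0.56
side plain [ 0.4656 -0.0346  0.0616  0.463 ] 0.54 1028
n 1 row [-0.005, -0.0, 0.067, 0.001, -0.011, 0.005] tot q mm [-0.2 -0.   2.7] w [ 0.001 -0.011  0.005]
wrist n 6818 dx mm [ 0.1 -0.2 -1. ] rot [-0.005  0.007 -0.006] err 0.38
wrist plain [ 0.4623 -0.0355  0.0611  0.464 ] 0.33 2200
n 1 row [-0.01, 0.007, 0.04, -0.0, -0.005, 0.0] tot q mm [-0.4  0.3  1.6] w [-0.    -0.005  0.   ]
```

Emit:
{"api": "arm_command", "payload": {
  "plan": [
    [[0.013,0.001,0.058,0,-0.001,0,50],[0.013,0.001,0.058,0,-0.001,0,50],[0.013,0.001,0.058,0,-0.001,0,50],[0.013,0.001,0.058,0,-0.001,0,50],[0.013,0,0.058,0,-0.001,0,50],[0.013,0,0.058,0,-0.001,0,50],[0.013,0,0.058,0,-0.001,0,50],[0,0,0,0,0,0,50]]
  ]
}}

```text
clock: 22.6
tcp_pos: [0.4628, -0.0348, 0.1456]
tool_rot: [2.989, 0.716, -0.33]
wrist_force: [0.2, -0.1, -4.3]
grip_width: 0.062
grasp_force: 25.0
```

Emit:
{"api": "arm_command", "payload": {
  "plan": [
    [[0.006,0,0.025,0,0,0,50],[0.006,0,0.025,0,0,0,50],[0.006,0,0.025,0,0,0,50],[0,0,0,0,0,0,50]]
  ]
}}

```text
clock: 23.0
tcp_pos: [0.463, -0.0348, 0.1428]
tool_rot: [2.989, 0.716, -0.329]
wrist_force: [0.4, 0.0, -4.4]
grip_width: 0.0621
grasp_force: 25.0
```

Emit:
{"api": "arm_command", "payload": {
  "plan": [
    [[0.003,0,0.013,0,0,0,50],[0.003,0,0.013,0,0,0,50],[0,0,0,0,0,0,50]]
  ]
}}

```text
clock: 23.3
tcp_pos: [0.463, -0.0348, 0.1418]
tool_rot: [2.989, 0.716, -0.329]
wrist_force: [-1.0, 0.1, -3.8]
grip_width: 0.062
grasp_force: 25.0
```

Emit:
{"api": "arm_command", "payload": {
  "plan": [
    [[0.003,0,0.013,0,0,0,50],[0,0,0,0,0,0,50]]
  ]
}}

```text
clock: 23.5
tcp_pos: [0.463, -0.0348, 0.1413]
tool_rot: [2.989, 0.716, -0.329]
wrist_force: [-0.2, -0.1, -3.8]
grip_width: 0.0621
grasp_force: 25.0
```

Emit:
{"api": "arm_command", "payload": {
  "plan": [
    [[0.003,0,0.013,0,0,0,50],[0,0,0,0,0,0,50]]
  ]
}}

```text
clock: 23.7
tcp_pos: [0.4631, -0.0348, 0.1412]
tool_rot: [2.99, 0.716, -0.329]
wrist_force: [-0.9, 0.1, 5.6]
grip_width: 0.0619
grasp_force: 25.0
```

Emit:
{"api": "arm_command", "payload": {
  "plan": [
    [[0.002,0,0.01,0,0,0,50],[0,0,0,0,0,0,50]]
  ]
}}

```text
clock: 23.9
tcp_pos: [0.4631, -0.0348, 0.1412]
tool_rot: [2.99, 0.716, -0.329]
wrist_force: [-1.8, 1.2, 11.2]
grip_width: 0.0619
grasp_force: 25.0
```

Contact came at the expected seated height (0.1412). I release gently and retreat.

Emit:
{"api": "arm_command", "payload": {
  "plan": [
    [[0,0,0,0,0,0,62],[0,0,0,0,0,0,63],[0,0,0,0,0,0,66],[0,0,0,0,0,0,80],[0,0,0,0,0,0,91.8],[0,0,0,0,0,0,91.8],[0,0,0,0,0,0,91.8],[0,0,-0.3,0,0,0,91.8],[0,0,-0.6,0,0,0,91.8],[0,0,-0.8,0,0,0,91.8]]
  ],
  "squeeze": 5
}}

```text
clock: 24.9
tcp_pos: [0.4756, -0.0282, 0.2076]
tool_rot: [2.989, 0.715, -0.332]
wrist_force: [0.6, -0.2, 0.9]
grip_width: 0.0917
grasp_force: 0.0
```

Emit:
{"api": "arm_command", "payload": {
  "plan": [
    [[0,0,-0.8,0,0,0,91.8],[0,0,-0.8,0,0,0,91.8],[0,-0.8,-0.3,0,0,0,91.8],[0,-0.8,0,0,0,0,91.8],[0,-0.8,0,0,0,0,91.8],[0,-0.8,0,0,0,0,91.8],[0,-0.8,0,0,0,0,91.8],[0,0,0,0,0,0,91.8],[0,0,0,0,0,0,91.8]]
  ]
}}

```text
clock: 25.8
tcp_pos: [0.4185, 0.1223, 0.2816]
tool_rot: [2.989, 0.718, -0.328]
wrist_force: [-0.4, -0.7, -0.1]
grip_width: 0.092
grasp_force: 0.0
```

```bash
python3 - <<'E'
from h import *
c=capture("side"); w=cloud(c); b=np.array([.4655,-.0349,.0155])
for i,k in((0,0),(1,0),(2,1)):
    y,e,n=fitat(w,b+[0,0,.046*i],.463,k,.008,(lambda q:q[...,2]<.044) if i<2 else (lambda q:(abs(q[...,0])>.043)|(abs(q[...,1])>.027)|(q[...,2]<.044)|(np.hypot(q[...,0],q[...,1])<.013))); print(i,y.round(4),round(e,2),n)
cv2.imwrite("pics/fin.png",cv2.resize(c["img"][170:330,190:380,::-1],None,fx=3.5,fy=3.5,interpolation=cv2.INTER_CUBIC))
E
```

```text
0 [ 0.4654 -0.0349  0.0129  0.4639] 0.54 736
1 [ 0.4656 -0.0346  0.0593  0.4632] 0.52 783
2 [ 0.4666 -0.0346  0.1081  0.4651] 0.6 1334
```

View pics/fin.png

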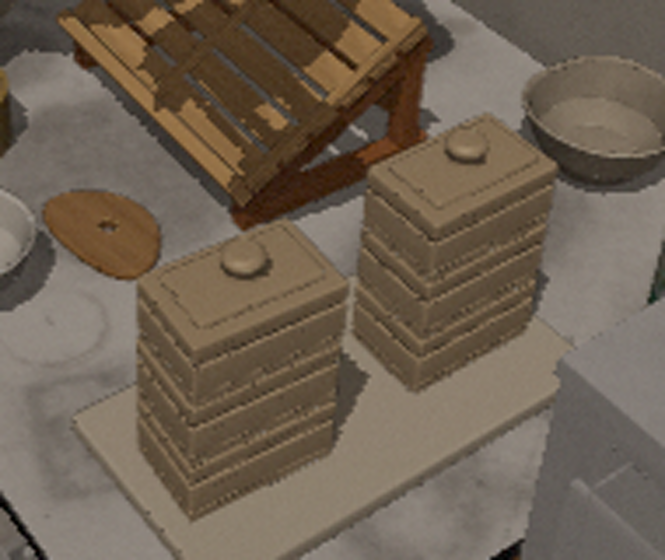

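The front column, with its knob at (245,258), matches the finished one, with its knob at (465,145). It is square, its seams look closed, and its knobbed top sits at the expected height.

```bash
python3 -c "
from rig import sign_off; print(sign_off())"
```

```text
the job is handed in; nothing more can be done
None
```

The plain saggar and then the knobbed one are stacked squarely on the base saggar and look fully seated in the last side picture; the finished column was left alone, and I handed the job in at about 26 s on the robot's clock.

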